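Hold the setting key down in the press interlock

TASK

The little tag press only inches over while its setting key is held down in the interlock: slide the shutter on top of the guard fully open to uncover the slot, take the flat-tongued key with the rectangular handle from the wooden key block, pass its tongue upright down through the slot, and press the sprung plunger underneath well past half of its stroke. Finish while still holding the key there, gripped and pushed down; do not let go. Leave the round-knobbed pin standing in the block, and do not disturb the carton, glue bottle, tin and mug.

Things in the scene. Friction and masses are not known exactly. Their poses are not given: they have to be found in the camera images.
- press: Fixed bench press: green base, green drive housing at its +x end, clear plastic guard under an aluminium top plate 8 mm thick. Origin on the bench straight below the slot, z up. In its frame the guard spans x -50 to 120, y -75 to 75 mm, top at z 120 mm; the housing spans x 120 to 170, same width and height. Position and yaw vary.
- slot (a point): Centre of the slot, in the upper face of the guard top (z 120 mm); axes as the press. The slot is 10 mm along x and 32 mm along y and goes straight down through the 8 mm plate; below it is open space down to the plunger. The shutter covers it at the start.
- shutter (a joint): Shutter travel in m along the press's +x: near 0 (up to 0.012 at the start) it covers the slot, 0.055 is fully open against its stop. It slides with about 1.5 N friction and stays where it is left.
- shutter_tab (a point): Middle of the top of the shutter's upright black tab; moves with it. Tab 12 mm along x, 34 mm along y, top 31 mm above the guard top (27 mm tall, on a 4 mm brass plate 70 by 58 mm). The tab's middle is 38 mm from the slot along the press's +x when closed, 93 mm when fully open.
- plunger (a joint): How far the sprung plunger below the slot is pressed down, in m: 0 up, 0.018 at its bottom stop. It takes 4 N to start and 11 N at the bottom, and springs back up when released (it lifts the key too).
- plunger_top (a point): Centre of the upper face of the plunger pad (24 by 40 mm steel), 25 mm below the guard's upper face when up; moves down with the plunger.
- key_block: Fixed wooden block, 70 mm along x, 150 mm along y, 80 mm high, origin at the centre of its underside. Two bays (14 mm along x, 30 mm along y, 74 mm deep) are open at the top, at y -32 and +32 mm; the key stands in one, the pin in the other.
- key: Setting key, 116 mm tall: steel tongue 8 mm thick (x), 30 mm wide (y), 70 mm long with rounded nose; steel collar 24 by 46 mm at z 70 to 76 mm, which rests on the block's top; black rectangular handle 12 mm thick (x), 40 mm wide (y), z 76 to 116 mm. Origin at the tongue's nose (bottom), z up along the key. Same either way round. About 0.17 kg.
- key_grip (a point): Point in the key's handle, 100 mm above the tongue's nose, where it is well gripped from above across the 12 mm thickness (the key's x).
- pin: Bystander in the other bay: round steel pin 12 mm thick, 70 mm long, with a 38 mm disc collar and a round black knob 32 mm across on top, 110 mm tall in all. Origin at its lower end. Stays where it is.
- carton: Bystander: closed cardboard carton 70 by 100 by 60 mm, origin at the centre of its underside.
- glue: Bystander: white glue bottle 48 mm across, 120 mm tall, origin at the centre of its underside.
- tin: Bystander: open aluminium tin 80 mm across, 60 mm tall, origin at the centre of its underside.
- mug: Bystander: white mug 76 mm across, 90 mm tall, handle at its +y, origin at the centre of its underside.

How it is judged:
By the outcome, as a careful person would: the job done as asked, in the order asked, and still so for the second after the job is handed in, while the arm keeps its last pose, push and grip.
It also fails if it takes over 58 s, if anything falls off the work surface, if the arm or the gripper's body presses on something with over 40 N, if the wrist force passes 120 N, or if a joint passes its speed limit or range.

ROBOT

A 6-joint arm with a two-finger parallel gripper is mounted at the origin on the work surface. World frame = base frame: x ahead of the robot, y to its left, z up, the work surface at z = 0. Lengths are in mm, angles in rad, forces in N, time in s.
With the tool pointing down it reaches from about 350 to 975 mm from the base axis. Payload 7.1 kg.
Tool frame: the origin (TCP) lies between the finger pads; the fingertips stand 17 mm ahead of it and the grasp point (between the pads) lies 2 mm behind it; z points along the fingers, y is the line along which they close (so a half turn about z gives the same grasp; the last joint's range is limited). The gripper opens to 88 mm and grips with 3 to 60 N. Pads are 20 mm wide; open, the fingers measure 115 mm over their backs; the gripper's body (75 mm by 178 mm) begins 61 mm behind the grasp point.
Start: joints at [1.319, 0.423, 1.63, -0, 1.089, -0.019], TCP at [144.158, 608.131, 213.675] pointing down, gripper open.
Joint ranges: [-3, 3], [-0.9, 2.11], [0.09, 2.58], [-1.31, 4.45], [0.11, 2.69], [-2.54, 2.54]. Speed limits (rad/s): [2.39, 2.39, 3.01, 3.14, 3.14, 3.14].

INTERFACE

Orientations are given as a rotation vector (axis times angle).
In Python, from workcell import ctrl, vision, workorder gives the robot as it stands (ctrl), with the cameras (vision) and the job (workorder).
- The arm moves only by the shell command python3 jog.py [OPENING], which reads ROWS from standard input. ROWS is a JSON list of rows, 1 to 5 of them, each an object with the fields tx, ty, tz (the shift in fractions of the full range, 1 being 0.3 m), ax, ay, az (a rotation vector in parts of the range, where 1.0 means pi/2 rad); a field left out counts as zero; each row shifts and turns the commanded pose from where the row before left it, along the tool's axes as they then stand; what a row does not reach is not made up. A row lasts 1/12 s, in which the tool goes at most 41.7 mm and 0.125 rad, less where a joint would pass 70% of its speed; a pose out of reach is approached as far as the arm can. OPENING is the finger opening in mm, set as the command begins (- or left out keeps the last). The fingers move at their own pace and stop on an object; the grip force is fixed at half the most. Time passes only in rows, so rows that do not move let the fingers close. It prints the time, the measured TCP pose, the force, the opening and the grip force at its end. No shift or turn number may pass 1 either way. Input that does not fit is refused with a message, and nothing moves.
- ctrl.get_obs(): the state, without advancing time (a new reading comes with each control period).
- vision.get_image(name): name is "side" or "top" or "wrist"; returns a dict with "img" (400x640x3 uint8, red, green, blue), "fx", "fy", "cx", "cy" (pixels), "R" (3x3) and "t" (3): a world point X has camera coordinates R X + t. Camera axes: x right, y down, z forward; pixel columns grow to the right and rows downward; lengths in mm; the calibration is good to about 2 mm. A picture is of the moment at which its call begins. There is no depth.
- workorder.close_job(): hands the job in; it is judged then, once.
The state is a dict: "t": time; "qpos": joint angles; "qvel": joint speeds; "joint_torque": joint torques, N m; "ee_pos": TCP position; "orientation": TCP orientation; "ft_force": force on the tool from outside, world axes, zero at the start; "moment": the same for the moment, N m; "width": finger opening in mm; "grasp_force": force on a finger pad.
Only numpy, scipy, OpenCV 4.12 (cv2) and the standard library are available. Lean on these libraries where they do the work, as an engineer would, in place of code of your own. Each camera call takes 0.05 s, during which the arm holds its last target. There are 200 camera calls.

## Working session

There is one attempt and no reset: what is moved stays moved. The work goes in short steps, Python scripts to look and compute and a shell command to move; the robot and the scene stay as the last step left them, time stands still between calls to the robot, and variables do not carry over. Pictures are saved under pics/ and viewed, at most 10 in all, crops included, and the job is handed in when it is done.

```bash
ls; mkdir -p pics; python3 - <<'E'
from workcell import ctrl, vision, workorder
import cv2,json
o=ctrl.get_obs();print(o)
for n in("top","side"):
    d=vision.get_image(n);cv2.imwrite(f"pics/{n}0.png",d["img"][:,:,::-1]);print(n,d["fx"],d["cx"],d["cy"],d["R"],d["t"])
E
```

```text
jog.py
pics
workcell.py
{'t': 0.0, 'qpos': array([ 1.31898917e+00,  4.23818239e-01,  1.63070712e+00,  1.75151620e-05,
        1.08863905e+00, -1.89961052e-02]), 'qvel': array([-6.11513124e-04,  4.23125628e-05, -9.37803650e-04, -1.30923268e-03,
       -3.07365063e-04, -1.63854253e-03]), 'joint_torque': array([ 2.30284953e-03, -5.44621110e+01, -2.73667824e+01,  6.44582463e-02,
        2.27245566e-02, -1.41539431e-04]), 'ee_pos': array([144.01578765, 607.5707927 , 212.90911791]), 'orientation': array([-3.64859565e-01, -3.12010357e+00,  2.44284214e-03]), 'ft_force': array([0.152752  , 0.11449475, 0.13980131]), 'moment': array([0.01951317, 0.03561993, 0.01502154]), 'grasp_force': 0.0, 'width': 87.84547039188531}
top 490.8857224672461 317.6246000277901 190.9540215649041 [[ 0.01165305 -0.9998601   0.01199913]
 [-0.98040287 -0.01378469 -0.1965202 ]
 [ 0.19665811 -0.00947392 -0.98042635]] [  -5.65236892  585.89390441 1674.1571184 ]
side 391.9954578215008 320.12366571057254 203.7767510473171 [[ 0.82900783 -0.55922274  0.00399434]
 [-0.28471795 -0.42820003 -0.85765986]
 [ 0.48133327  0.70986947 -0.51420192]] [-468.23024883  255.75868947  883.33844535]
```

View pics/top0.png

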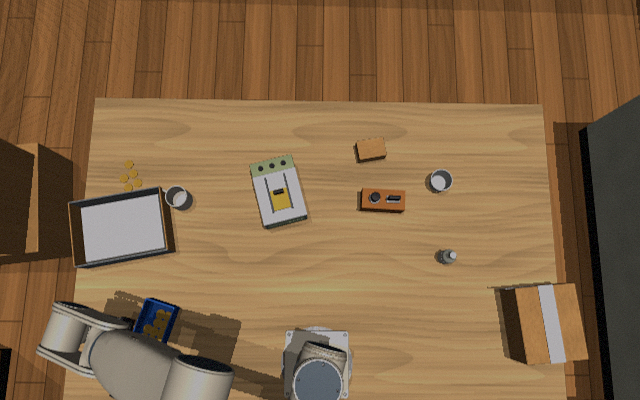

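View pics/side0.png

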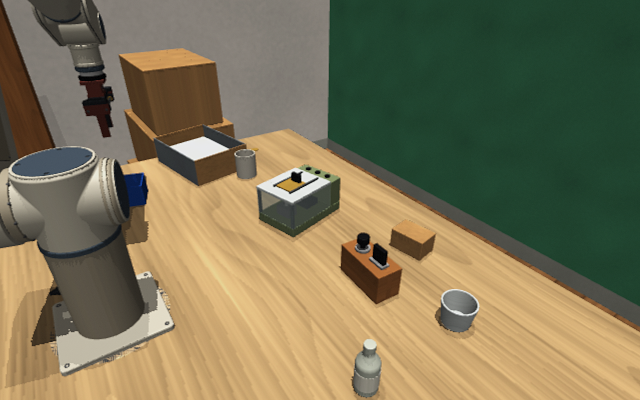

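The top view shows the press at about (278,190) with its housing uphill (+x) and the brass shutter with black tab at (280,192). The block is at (383,200), with the pin at (374,197) and the key at (394,198). The side view agrees.

```bash
cat > h.py <<'E'
import numpy as np,cv2
from workcell import ctrl, vision, workorder
def ray(d,u,v,z):
    R=np.array(d["R"]);t=np.array(d["t"]);c=-R.T@t
    r=R.T@np.array([(u-d["cx"])/d["fx"],(v-d["cy"])/d["fy"],1]);return (c+r*(z-c[2])/r[2])[:2]
def proj(d,X):
    p=np.array(d["R"])@np.array(X)+np.array(d["t"]);return np.round([d["cx"]+d["fx"]*p[0]/p[2],d["cy"]+d["fy"]*p[1]/p[2]],1)
def rect(d,mask,box,z,name):
    """largest blob in box -> min-area rectangle of its rays on plane z"""
    m=np.zeros_like(mask);x0,y0,x1,y1=box;m[y0:y1,x0:x1]=mask[y0:y1,x0:x1]
    cs=max(cv2.findContours(m,cv2.RETR_EXTERNAL,cv2.CHAIN_APPROX_NONE)[0],key=cv2.contourArea)
    P=np.array([ray(d,*p[0],z) for p in cs],np.float32);r=cv2.minAreaRect(P)
    print(name,len(cs),"c",np.round(r[0],1),"size",np.round(r[1],1),"ang",round(r[2],1),"px",np.round(cs.mean((0,1)),1));return r
E
python3 - <<'E'
from h import *
d=vision.get_image("top");im=d["img"];hsv=cv2.cvtColor(im,cv2.COLOR_RGB2HSV)
print(hsv[190,283],hsv[200,284],hsv[200,262],hsv[163,263],hsv[207,383],hsv[198,394],hsv[192,278])
H,S,V=[hsv[...,i].astype(int) for i in range(3)]
u=lambda m:(m*255).astype(np.uint8)
white=u((S<40)&(V>150)); brass=u((H>15)&(H<32)&(S>150)); blk=u(V<60); red=u((H<14)&(S>150)&(V>70))
B=(245,150,312,232)
rect(d,white,B,120,"plate");rect(d,brass,B,124,"brass");rect(d,blk,(268,180,292,205),151,"tab")
rect(d,red,(352,180,412,216),80,"block");rect(d,blk,(384,190,405,206),116,"key");rect(d,blk,(364,188,383,206),110,"pin")
c=np.hstack([im[145:240,240:315],im[145:240,345:420]]);cv2.imwrite("pics/c1.png",cv2.resize(c,None,fx=5,fy=5,interpolation=cv2.INTER_CUBIC)[:,:,::-1])
s=vision.get_image("side")["img"][150:310,250:410];cv2.imwrite("pics/c2.png",cv2.resize(s,None,fx=3.7,fy=3.7,interpolation=cv2.INTER_CUBIC)[:,:,::-1])
E
```

```text
[ 21 171 100] [ 23 170 174] [128   6 175] [ 37  70 139] [ 13 170 159] [90  6 46] [30 11 45]
plate 176 c [556.9 133. ] size [169.5 149. ] ang 15.2 px [279.1 195.5]
brass 69 c [543.7 129.4] size [65.9 55.7] ang 15.2 px [280.  199.1]
tab 24 c [563.6 134.8] size [13.2 29.8] ang 15.2 px [277.8 191.6]
block 177 c [ 556.  -225.4] size [147.9  70.7] ang 87.6 px [381.  199.6]
key 28 c [ 553.5 -256.3] size [13.9 44.6] ang 0.8 px [393.5 197.8]
pin 24 c [ 559. -194.] size [26.5 32.2] ang 45.5 px [374.9 196.6]
```

View pics/c1.png

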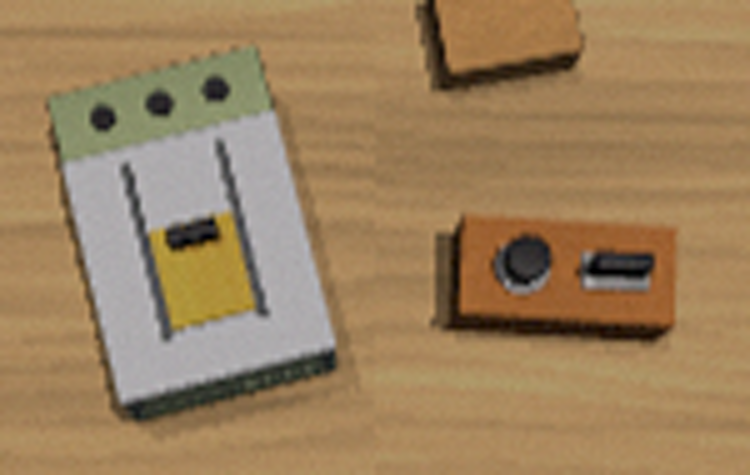

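View pics/c2.png

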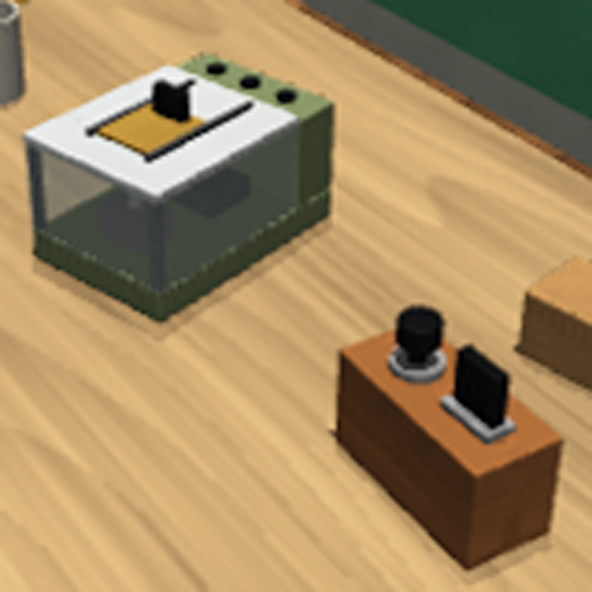

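Positions check out: the plate measures 169.5x149 mm at yaw 15.2°, the tab is on the axis, and the key is about 31 mm from the block centre. Next I write a helper that works out moves in tool axes.

```bash
cat >> h.py <<'E'
from scipy.spatial.transform import Rotation as Ro
def plan(x,y,z,ydeg,o=None):
    """total tool-frame shift (with current axes, and after the turn) to TCP x,y,z, tool down, closing line at ydeg from world x"""
    o=o or ctrl.get_obs();R=Ro.from_rotvec(o["orientation"]).as_matrix()
    best=None
    for k in(0,180):
        a=np.radians(ydeg+k);yv=np.array([np.cos(a),np.sin(a),0]);zv=np.array([0,0,-1.]);T=np.c_[np.cross(yv,zv),yv,zv]
        rv=Ro.from_matrix(R.T@T).as_rotvec()
        q6=o["qpos"][5]+rv[2]
        D=np.array([x,y,z])-o["ee_pos"]
        print("rv",np.round(rv,3),"q6~",round(q6,2),"shift now",np.round(R.T@D,1),"after turn",np.round(T.T@D,1))
    print("t",round(o["t"],2),"ee",np.round(o["ee_pos"],1),"F",np.round(o["ft_force"],1),"w",round(o["width"],1),"q",np.round(o["qpos"],2))
E
python3 -c "
from h import *
plan(563,134.6,230,15.2)
R=Ro.from_rotvec(ctrl.get_obs()['orientation']).as_matrix();print(R.round(2))
d=vision.get_image('wrist');print(d['R'],-np.array(d['R']).T@d['t'],d['fx'])"
```

```text
rv [-1.000e-03  1.000e-03  1.073e+00] q6~ 1.05 shift now [-516.8 -363.8  -16.4] after turn [-566.5  280.2  -16.8]
rv [-1.000e-03 -1.000e-03 -2.069e+00] q6~ -2.09 shift now [-516.8 -363.8  -16.4] after turn [ 566.5 -280.2  -16.8]
t 0.2 ee [144.1 607.8 213.2] F [ 1.2 -0.2  0.6] w 87.9 q [ 1.32  0.42  1.63 -0.    1.09 -0.02]
[[-0.97  0.23 -0.  ]
 [ 0.23  0.97 -0.  ]
 [ 0.   -0.   -1.  ]]
[[ 2.30783871e-01  9.73004831e-01 -6.35444146e-04]
 [ 9.34230113e-01 -2.21404401e-01  2.79632235e-01]
 [ 2.71942825e-01 -6.51282607e-02 -9.60106978e-01]] [ 69.89022934 625.57272057 384.60871309] 307.59302628405993
```

The rows are not in the units I measure in: shifts go in shares of 0.3 m and turns go in shares of pi/2 rad. I convert before sending: -32 mm / 300 = -0.1067, -31 mm / 300 = -0.1033, 0.06 rad / 1.5708 = 0.0382.

```bash
for i in 1 2; do :; done
echo '[{"tx": -0.0867, "ty": -0.06, "tz": -0.0033, "az": 0.0382}, {"tx": -0.0933, "ty": -0.0567, "tz": -0.0033, "az": 0.0382}, {"tx": -0.1, "ty": -0.05, "tz": -0.0033, "az": 0.0382}, {"tx": -0.1033, "ty": -0.0433, "tz": -0.0033, "az": 0.0382}, {"tx": -0.1067, "ty": -0.0367, "tz": -0.0033, "az": 0.0382}]' | python3 jog.py 88
echo '[{"tx": -0.11, "ty": -0.03, "tz": -0.0033, "az": 0.0382}, {"tx": -0.11, "ty": -0.0233, "tz": -0.0033, "az": 0.0382}, {"tx": -0.1133, "ty": -0.0167, "tz": -0.0033, "az": 0.0382}, {"tx": -0.1133, "ty": -0.01, "tz": -0.0033, "az": 0.0382}, {"tx": -0.1133, "ty": -0.0033, "tz": -0.0033, "az": 0.0382}]' | python3 jog.py
echo '[{"tx": -0.1133, "ty": 0.0033, "tz": -0.0033, "az": 0.0382}, {"tx": -0.1133, "ty": 0.01, "tz": -0.0033, "az": 0.0382}, {"tx": -0.1133, "ty": 0.0167, "tz": -0.0033, "az": 0.0382}, {"tx": -0.1133, "ty": 0.0233, "tz": -0.0033, "az": 0.0382}, {"tx": -0.1133, "ty": 0.03, "tz": -0.0033, "az": 0.0382}]' | python3 jog.py
python3 -c "
from h import *
plan(563,134.6,230,15.2)"
```

```text
t: 0.67
ee_pos: [257.5, 485.9, 218.7]
orientation: [-0.831, -3.03, 0.0]
ft_force: [0.7, -0.5, 0.2]
width: 87.5
grasp_force: 0.0
t: 1.08
ee_pos: [376.4, 363.4, 223.8]
orientation: [1.275, 2.871, 0.0]
ft_force: [0.2, -0.3, 0.5]
width: 87.4
grasp_force: 0.0
t: 1.5
ee_pos: [495.6, 238.8, 228.8]
orientation: [1.69, 2.648, 0.0]
ft_force: [0.6, 0.1, -0.6]
width: 88.1
grasp_force: 0.0
rv [ 0.   -0.    0.17] q6~ 0.16 shift now [-122.9   17.2   -1.2] after turn [-118.2   37.7   -1.2]
rv [ 0.     0.    -2.972] q6~ -2.98 shift now [-122.9   17.2   -1.2] after turn [118.2 -37.7  -1.2]
t 1.5 ee [495.6 238.8 228.8] F [ 0.6  0.1 -0.6] w 88.1 q [ 0.43  0.3   1.78  0.    1.06 -0.01]
```

To row units: -30 mm / 300 = -0.1, -28 mm / 300 = -0.0933, 0.085 rad / 1.5708 = 0.0541.

```bash

echo '[{"tx": -0.0933, "ty": 0.02, "az": 0.0541}, {"tx": -0.1, "ty": 0.0267, "az": 0.0541}, {"tx": -0.1, "ty": 0.0367}, {"tx": -0.1, "ty": 0.04}, {}]' | python3 jog.py 50
python3 - <<'E'
from h import *
d=vision.get_image("wrist");cv2.imwrite("pics/w1.png",d["img"][:,:,::-1]);plan(563,134.6,146,15.2)
for X in ([523.1,123.8,120],[563,134.6,151]):print(proj(d,X))
E
```

```text
t: 1.92
ee_pos: [570.8, 136.4, 228.8]
orientation: [1.908, 2.493, 0.001]
ft_force: [-0.2, -0.7, 0.2]
width: 58.0
grasp_force: 0.0
rv [ 0.     0.    -0.001] q6~ -0.05 shift now [-1.7 -7.  82.5] after turn [-1.7 -7.  82.5]
rv [ 0.000e+00 -1.000e-03  3.141e+00] q6~ 3.09 shift now [-1.7 -7.  82.5] after turn [ 1.7  7.  82.5]
t 1.97 ee [569.3 138.1 228.5] F [-0.3  0.5 -0.1] w 53.5 q [ 0.22  0.35  1.71 -0.    1.09 -0.05]
[265.  192.4]
[307.8 202. ]
```

View pics/w1.png

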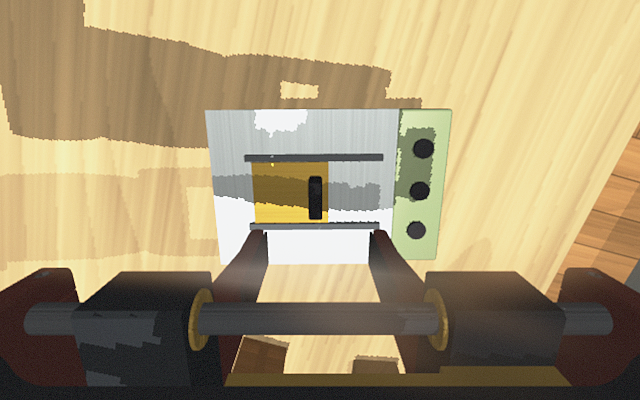

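The wrist view shows the tab at (315,198), between the finger columns (250–385), so it can be straddled. I descend and grip it.

To row units: 20 mm / 300 = 0.0667, 14 mm / 300 = 0.0467.

```bash

echo '[{"tx": -0.0067, "ty": -0.01, "tz": 0.0667}, {"tz": 0.0667}, {"tz": 0.0667}, {"tz": 0.0467}, {"tz": 0.0233}]' | python3 jog.py 50
echo '[{}, {}, {}, {}, {}]' | python3 jog.py 0
echo '[{}, {}, {}]' | python3 jog.py 0
python3 -c "
from h import *
plan(563,134.6,147,15.2)"
```

```text
t: 2.38
ee_pos: [563.6, 138.1, 145.7]
orientation: [-1.902, -2.497, 0.004]
ft_force: [0.3, -0.7, -0.5]
width: 49.9
grasp_force: 0.0
t: 2.8
ee_pos: [566.1, 137.7, 148.6]
orientation: [1.904, 2.498, 0.002]
ft_force: [0.3, 0.1, -0.1]
width: 19.9
grasp_force: 0.0
t: 3.05
ee_pos: [565.7, 137.5, 147.9]
orientation: [1.905, 2.498, 0.0]
ft_force: [0.4, -0.0, 0.6]
width: 1.5
grasp_force: 0.0
rv [0.    0.    0.003] q6~ -0.05 shift now [-2.1 -3.3  0.9] after turn [-2.1 -3.3  0.9]
rv [-0.000e+00  1.000e-03 -3.139e+00] q6~ -3.19 shift now [-2.1 -3.3  0.9] after turn [2.1 3.3 0.9]
t 3.05 ee [565.7 137.5 147.9] F [ 0.4 -0.   0.6] w 1.5 q [ 0.22  0.44  1.77 -0.    0.92 -0.05]
```

```bash
python3 - <<'E'
from h import *
d=vision.get_image("wrist");s=vision.get_image("side")
c=cv2.resize(s["img"][130:250,230:350],(400,400),interpolation=cv2.INTER_CUBIC)
cv2.imwrite("pics/w2.png",np.hstack([cv2.resize(d["img"][100:300,120:520],(400,200)),np.zeros((200,400,3),np.uint8)])[:,:400,::-1])
cv2.imwrite("pics/s2.png",np.vstack([c,cv2.resize(d["img"][100:300,120:520],(400,200))])[:,:,::-1])
E
```

```text
(no output)
```

View pics/s2.png

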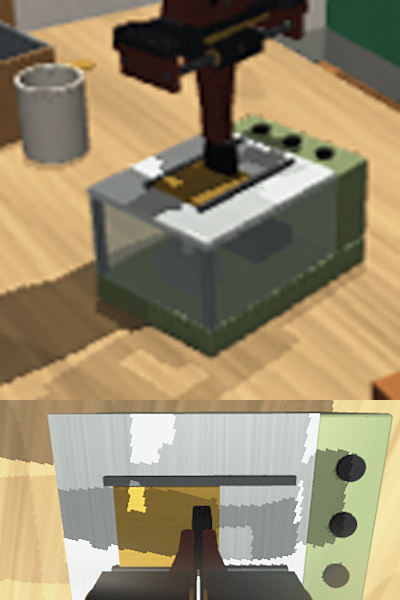

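```bash
python3 - <<'E'
from h import *
d=vision.get_image("wrist");s=vision.get_image("side")
o=ctrl.get_obs();print(o["ee_pos"],o["width"],o["grasp_force"],o["ft_force"])
e=o["ee_pos"];a=np.radians(15.2);X=np.array([np.cos(a),np.sin(a),0]);Y=np.array([-np.sin(a),np.cos(a),0]);S=np.array([523.1,123.8,120])
def show(n,P):
    p=proj(s,P);q=proj(d,P);print(n,"side crop",np.round((p-[230,130])*400/120),"wrist crop",q-[120,100]+[0,400])
show("tcp",e);show("tip",e-[0,0,17])
for sx in(32,38,42,46,52):
    for h,yy in((31,0),(31,17),(31,-17),(4,0)): show((sx,h,yy),S+X*sx+Y*yy+[0,0,h])
E
```

```text
[565.54203771 137.44702008 147.68419118] 0.42175416948529004 0.0 [ 0.01782577 -0.35976434 -0.61507249]
tcp side crop [216. 145.] wrist crop [197.1 540.2]
tip side crop [217. 162.] wrist crop [197.2 529.5]
(32, 31, 0) side crop [208. 147.] wrist crop [176.1 545.6]
(32, 31, 17) side crop [195. 142.] wrist crop [175.6 518.7]
(32, 31, -17) side crop [222. 153.] wrist crop [176.6 571. ]
(32, 4, 0) side crop [209. 174.] wrist crop [178.8 528.6]
(38, 31, 0) side crop [213. 145.] wrist crop [186.1 545.6]
(38, 31, 17) side crop [199. 139.] wrist crop [185.9 518.8]
(38, 31, -17) side crop [227. 151.] wrist crop [186.4 571.1]
(38, 4, 0) side crop [214. 172.] wrist crop [187.6 528.6]
(42, 31, 0) side crop [216. 143.] wrist crop [192.9 545.6]
(42, 31, 17) side crop [202. 138.] wrist crop [192.8 518.8]
(42, 31, -17) side crop [230. 149.] wrist crop [192.9 571.1]
(42, 4, 0) side crop [217. 170.] wrist crop [193.5 528.6]
(46, 31, 0) side crop [219. 142.] wrist crop [199.6 545.6]
(46, 31, 17) side crop [206. 136.] wrist crop [199.7 518.8]
(46, 31, -17) side crop [233. 148.] wrist crop [199.5 571.1]
(46, 4, 0) side crop [220. 169.] wrist crop [199.4 528.6]
(52, 31, 0) side crop [224. 140.] wrist crop [209.6 545.6]
(52, 31, 17) side crop [210. 134.] wrist crop [210.  518.8]
(52, 31, -17) side crop [237. 145.] wrist crop [209.3 571.1]
(52, 4, 0) side crop [224. 166.] wrist crop [208.2 528.6]
```

Fingers closed fully (0.4 mm) without touching anything, though the tip projects onto the tab. I lift and re-measure the tab in each view.

To row units: -40 mm / 300 = -0.1333, -20 mm / 300 = -0.0667.

```bash

echo '[{"tz": -0.0667}, {"tz": -0.1333}, {"tz": -0.1333}, {"tz": -0.0667}, {}]' | python3 jog.py 88
echo '[{}, {}, {}, {}]' | python3 jog.py 88
python3 - <<'E'
from h import *
from scipy.optimize import least_squares
d=vision.get_image("wrist");s=vision.get_image("side");o=ctrl.get_obs();print(o["ee_pos"],o["width"])
S=np.array([523.1,123.8,120]);a=np.radians(15.2);X=np.array([np.cos(a),np.sin(a),0]);Y=np.array([-np.sin(a),np.cos(a),0])
print("pred tab top w",proj(d,S+X*46+[0,0,31]),"s",proj(s,S+X*46+[0,0,31]))
def blobs(im,n,box,T=60):
    m=cv2.inRange(im,(0,0,0),(T,T,T));x0,y0,x1,y1=box
    for i,(x,y,w,h,A) in enumerate(cv2.connectedComponentsWithStats(m[y0:y1,x0:x1])[2]):
        if 20<A<5000 and i: print(n,x+x0,y+y0,x+x0+w,y+y0+h,A)
blobs(d["img"],"w",(200,90,460,260));blobs(s["img"],"s",(260,160,350,225))
cv2.imwrite("pics/w3.png",np.vstack([cv2.resize(d["img"][90:270,200:460],None,fx=2,fy=2),cv2.resize(s["img"][155:215,260:364],None,fx=5,fy=5)[:240]])[:,:,::-1]if 0 else cv2.resize(d["img"][90:270,200:460],None,fx=2.5,fy=2.5)[:,:,::-1])
E
```

```text
t: 3.67
ee_pos: [568.5, 138.1, 273.3]
orientation: [1.901, 2.494, 0.011]
ft_force: [1.1, 0.3, 0.5]
width: 30.3
grasp_force: 0.0
t: 4.0
ee_pos: [564.7, 137.3, 265.9]
orientation: [-1.904, -2.497, 0.004]
ft_force: [0.1, 0.6, -0.4]
width: 57.2
grasp_force: 0.0
[565.01495932 137.37031535 266.37875927] 65.0378344571264
pred tab top w [320.3 193.3] s [295.7 172.6]
w 409 139 427 156 237
w 316 171 328 209 403
w 405 177 423 191 153
w 333 213 378 214 45
w 403 212 417 224 25
w 368 230 390 258 189
w 264 233 268 245 24
s 274 172 302 187 120
s 289 178 318 194 41
s 302 196 317 207 80
s 311 207 338 225 30
s 260 213 273 225 74
```

View pics/w3.png

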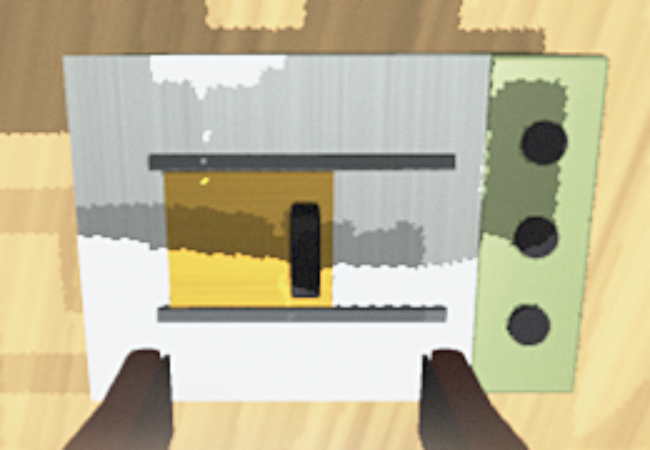

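The wrist view shows the tab at (322,190), near the prediction of (320,193), with fingertips at (260,230) and (376,230). I now compare all features and the fingertips numerically.

```bash
python3 - <<'E'
from h import *
d=vision.get_image("wrist");o=ctrl.get_obs();e=o["ee_pos"];print(e,o["width"])
R=Ro.from_rotvec(o["orientation"]).as_matrix()
for sg in(-1,1):
  for xx in(-10,10):
    print("tip pred",proj(d,e+R@[xx,sg*o["width"]/2,17]),proj(d,e+R@[xx,sg*o["width"]/2,0]))
im=d["img"];hsv=cv2.cvtColor(im,cv2.COLOR_RGB2HSV);H,S,V=[hsv[...,i].astype(int) for i in range(3)]
u=lambda m:(m*255).astype(np.uint8)
a=np.radians(15.2);X=np.array([np.cos(a),np.sin(a)]);Y=np.array([-np.sin(a),np.cos(a)]);S0=np.array([523.1,123.8])
for n,m,b,z in(("brass",u((H>12)&(H<35)&(S>120)),(250,145,345,225),124),("tab",u(V<60),(305,165,335,212),151),
 ("green+",u((H>32)&(H<60)&(S>50)),(385,100,460,260),120),("knob1",u(V<60),(400,130,435,160),120)):
    r=rect(d,m,b,z,n);q=np.array(r[0])-S0;print("  in press",q@X,q@Y)
s=vision.get_image("side")
c=s["img"][60:240,210:390];cv2.imwrite("pics/s3.png",cv2.resize(c,(590,590),interpolation=cv2.INTER_CUBIC)[:,:,::-1])
for sg in(-1,1): print("side tip",(proj(s,e+R@[0,sg*o["width"]/2,17])-[210,60])*590/180)
E
```

```text
[565.18515406 137.40644566 266.65658775] 68.94041835616922
tip pred [265.8 243.7] [261.3 255.5]
tip pred [264.3 215.4] [259.5 224.9]
tip pred [369.3 243.8] [373.8 255.5]
tip pred [370.8 215.4] [375.5 224.9]
brass 236 c [546.5 130.8] size [69.3 58.4] ang 15.4 px [299. 185.]
  in press 24.425426824053005 0.6314855435525262
tab 91 c [568.1 140. ] size [10.7 35.8] ang 15.3 px [321.1 189.3]
  in press 47.63212152585792 3.829820271589025
green+ 337 c [661.9 164.9] size [ 46.6 146.4] ang 15.5 px [414.3 175.2]
  in press 144.69493134665606 3.242631600850288
knob1 49 c [652.3 201.2] size [17.6 16.3] ang 15.4 px [416.6 146.5]
  in press 145.01349525086673 40.82171716582986
side tip [246.81666667 279.26666667]
side tip [301.55555556 256.97777778]
```

View pics/s3.png

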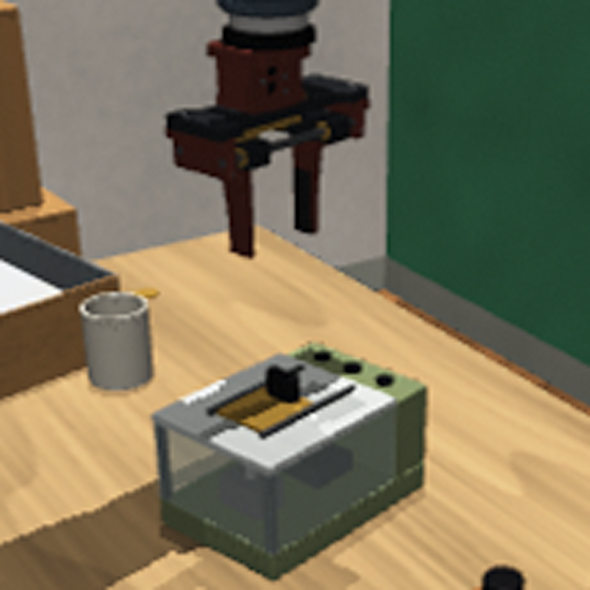

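The side view puts the real fingertips at crop (243,255) and (308,232). That is about 24 px above the projected tips, so they sit about 22 mm higher than stated. The wrist view agrees, since its tips are also short. That explains the miss, so I go about 15–18 mm lower in steps and watch the force.

To row units: 40 mm / 300 = 0.1333, 26 mm / 300 = 0.0867.

```bash

echo '[{"tx": 0.0067, "ty": 0.01, "tz": 0.0667}, {"tz": 0.1333}, {"tz": 0.1333}, {"tz": 0.0867}, {"tz": 0.02}]' | python3 jog.py 50
echo '[{"tz": 0.0067}, {}, {}, {}, {}]' | python3 jog.py 0
echo '[{}, {}, {}]' | python3 jog.py 0
```

```text
t: 4.62
ee_pos: [564.6, 139.5, 130.9]
orientation: [-1.902, -2.494, 0.01]
ft_force: [-0.7, -0.4, 0.0]
width: 50.5
grasp_force: 0.0
t: 5.03
ee_pos: [569.0, 140.5, 135.4]
orientation: [1.904, 2.497, 0.004]
ft_force: [0.3, 0.7, 0.2]
width: 20.1
grasp_force: 0.0
t: 5.28
ee_pos: [568.4, 140.3, 134.7]
orientation: [1.904, 2.498, 0.002]
ft_force: [-1.0, -0.2, 6.7]
width: 11.9
grasp_force: 30.0
```

Gripped at 11.9 mm. Now I slide it open.

To row units: 10 mm / 300 = 0.0333, 9 mm / 300 = 0.03.

```bash

echo '[{"ty": 0.0167}, {"ty": 0.03}, {"ty": 0.0333}, {"ty": 0.0333}, {"ty": 0.02}]' | python3 jog.py
echo '[{"ty": 0.0067}, {}, {}]' | python3 jog.py
echo '[{"ty": 0.0067}, {}, {}]' | python3 jog.py
echo '[{"ty": 0.0067}, {}, {}]' | python3 jog.py
```

```text
t: 5.7
ee_pos: [607.7, 151.2, 134.7]
orientation: [1.904, 2.498, 0.002]
ft_force: [-1.4, 0.2, 7.3]
width: 11.7
grasp_force: 30.0
t: 5.95
ee_pos: [609.8, 151.8, 134.8]
orientation: [1.904, 2.497, 0.004]
ft_force: [1.5, 1.0, 5.4]
width: 11.5
grasp_force: 30.0
t: 6.2
ee_pos: [611.1, 152.2, 134.8]
orientation: [1.904, 2.497, 0.003]
ft_force: [-0.3, 0.3, 5.6]
width: 11.6
grasp_force: 30.0
t: 6.45
ee_pos: [612.5, 152.5, 134.7]
orientation: [1.904, 2.498, 0.001]
ft_force: [-1.9, -0.7, 7.8]
width: 11.8
grasp_force: 30.0
```

To row units: 1.5 mm / 300 = 0.005.

```bash

echo '[{"ty": 0.005}, {}, {}]' | python3 jog.py
echo '[{"ty": 0.005}, {}, {}]' | python3 jog.py
echo '[{"ty": 0.005}, {}, {}]' | python3 jog.py
```

```text
t: 6.7
ee_pos: [612.5, 152.5, 134.6]
orientation: [-1.904, -2.497, 0.003]
ft_force: [-6.9, -1.1, 13.3]
width: 11.6
grasp_force: 30.0
t: 6.95
ee_pos: [612.5, 152.5, 134.5]
orientation: [-1.903, -2.496, 0.007]
ft_force: [-11.8, -2.4, 15.2]
width: 11.7
grasp_force: 30.0
t: 7.2
ee_pos: [612.6, 152.5, 134.5]
orientation: [-1.901, -2.494, 0.011]
ft_force: [-15.9, -3.3, 18.5]
width: 11.7
grasp_force: 30.0
```

Stop reached, with the arm stationary and force rising. I relax, release, lift and measure the slot.

To row units: -4 mm / 300 = -0.0133.

```bash

echo '[{"ty": -0.0133}, {}]' | python3 jog.py
echo '[{}, {}, {}]' | python3 jog.py 40
echo '[{"tz": -0.0333}, {"tz": -0.1}, {"ty": -0.0667, "tz": -0.1}, {"ty": -0.1167, "tz": -0.0667}, {"ty": -0.1167, "tz": -0.05}]' | python3 jog.py 88
echo '[{}, {}, {}, {}, {}]' | python3 jog.py
python3 - <<'E'
from h import *
d=vision.get_image("wrist");o=ctrl.get_obs();print(o["ee_pos"],o["orientation"],o["width"])
cv2.imwrite("pics/w4.png",cv2.resize(d["img"][90:270,200:460],None,fx=2.5,fy=2.5)[:,:,::-1])
print("pred slot",proj(d,[523,125.5,120]),"tab",proj(d,[612.5,150,151]))
E
```

```text
t: 7.37
ee_pos: [612.4, 152.5, 134.7]
orientation: [1.905, 2.498, 0.001]
ft_force: [-1.2, 0.4, 7.4]
width: 11.7
grasp_force: 30.0
t: 7.62
ee_pos: [612.5, 152.4, 133.4]
orientation: [-1.905, -2.498, 0.001]
ft_force: [0.3, -0.1, 0.5]
width: 27.9
grasp_force: 0.0
t: 8.03
ee_pos: [526.4, 128.7, 241.0]
orientation: [1.903, 2.497, 0.004]
ft_force: [0.6, -0.3, 0.1]
width: 61.5
grasp_force: 0.0
t: 8.45
ee_pos: [526.6, 128.9, 237.9]
orientation: [-1.904, -2.498, 0.001]
ft_force: [-0.1, 0.4, -0.8]
width: 88.0
grasp_force: 0.0
[526.51236712 128.83274913 237.81823396] [-1.90428632e+00 -2.49767235e+00  1.42555153e-03] 87.64411087045696
pred slot [313.1 192.6] tab [418.2 202. ]
```

View pics/w4.png

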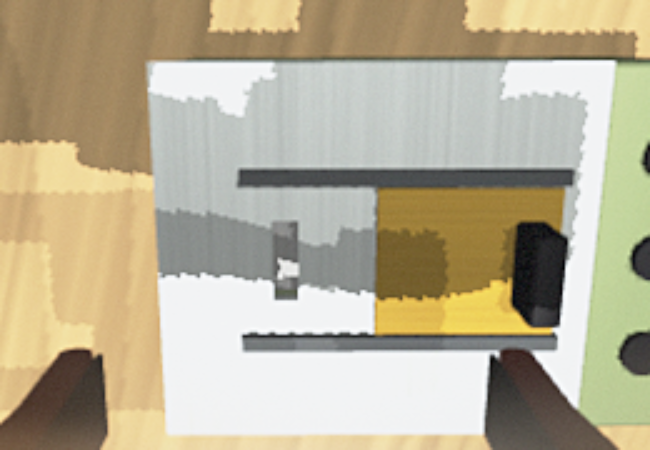

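The slot is fully uncovered at image u 309.6–319.2, v 178.4–209.6 (about 10x32 mm). The tab is against its stop. I compute the slot position and plan the move over the key at the same height.

```bash
python3 - <<'E'
from h import *
d=vision.get_image("wrist");o=ctrl.get_obs();e=o["ee_pos"]
g=cv2.cvtColor(d["img"],cv2.COLOR_RGB2GRAY)
m=cv2.inRange(g,0,130)
print(g[185,300:330]);print(g[203,300:330]);print(g[168:222,314])
for c in((309.6,178.4),(319.2,178.4),(319.2,209.6),(309.6,209.6),(314.4,194.0)): print(np.round(ray(d,*c,120),1))
p=ray(d,314.4,194,120);R=Ro.from_rotvec(o["orientation"]).as_matrix()
print("slot-TCP in tool",R[:2,:2].T@(p-e[:2]),"tool y deg",np.degrees(np.arctan2(R[1,1],R[0,1])))
for yaw in(15,15.3,15.6):
    X=np.array([np.cos(np.radians(yaw)),np.sin(np.radians(yaw))]);print(yaw,"contact along",np.array([612.5,152.5])@X-93,"cam",p@X)
# yaw from brass edge / rails
hsv=cv2.cvtColor(d["img"],cv2.COLOR_RGB2HSV);H,S,V=[hsv[...,i].astype(int) for i in range(3)]
rect(d,((H>12)&(H<35)&(S>120)).astype(np.uint8)*255,(345,160,430,226),124,"brass")
rail=((V<95)&(S<60)).astype(np.uint8)*255
rect(d,rail,(290,152,435,168),124,"rail1");rect(d,rail,(290,220,425,233),124,"rail2")
plan(554.5,-257,238,-2.4)
E
```

```text
[143 143 141 142 141 142 140 144 136 112 101 106 107 103  98 114 113 106
  95 149 192 195 190 190 192 190 193 192 183 188]
[251 241 245 249 247 248 249 253 254 178 105 131 141 139 138 139 122 104
 101 117 127 148 164 169 145 131 134 136 130 142]
[191 192 188 193 189 190 188 188 185 196 161 134 140 142 142 142 124  98
 102 105 104 107 105 109 100  89 210 237 232 230 231 227 178 125 134 138
 145 125  92  95  99 120 241 249 244 243 243 243 243 243 243 244 243 246]
[515.9 138.3]
[524.8 140.7]
[533.2 110.3]
[524.  107.7]
[524.4 124.5]
slot-TCP in tool [-3.66735078 -3.03793995] tool y deg 15.354480560318882
15 contact along 538.0994729801887 cam 538.7654300085019
15.3 contact along 538.0320589251207 cam 538.676856029248
15.6 contact along 537.9473448073936 cam 538.5735139518755
brass 285 c [591.4 143.2] size [69.7 57.9] ang 15.4 px [387.  193.7]
rail1 274 c [559.  168.3] size [124.    5.6] ang 15.4 px [362.  160.8]
rail2 103 c [540.8  98.7] size [50.5  2.1] ang 16.6 px [323.3 223.9]
rv [-0.001  0.     0.31 ] q6~ 0.26 shift now [-3.795e+02 -7.500e+01 -1.000e-01] after turn [-3.843e+02  4.430e+01 -2.000e-01]
rv [-0.000e+00 -2.000e-03 -2.832e+00] q6~ -2.88 shift now [-3.795e+02 -7.500e+01 -1.000e-01] after turn [ 3.843e+02 -4.430e+01 -2.000e-01]
t 8.55 ee [526.4 128.8 237.8] F [-0.6  0.3  0.3] w 87.4 q [ 0.22  0.27  1.79  0.    1.08 -0.05]
```

Camera and stop contact agree on the slot's x (538.1 vs 538.0 along the press axis). Moving over the key.

To row units: -38 mm / 300 = -0.1267, -25 mm / 300 = -0.0833, 0.11 rad / 1.5708 = 0.07.

```bash

echo '[{"az": 0.0637}, {"az": 0.07}, {"tx": -0.0333, "ty": 0.0033, "az": 0.0637}, {"tx": -0.0833, "ty": 0.01}, {"tx": -0.1267, "ty": 0.0133}]' | python3 jog.py 60
echo '[{"tx": -0.1267, "ty": 0.0167}, {"tx": -0.1267, "ty": 0.0167}, {"tx": -0.1267, "ty": 0.0167}, {"tx": -0.1267, "ty": 0.0167}, {"tx": -0.1267, "ty": 0.0167}]' | python3 jog.py
echo '[{"tx": -0.1267, "ty": 0.0133}, {"tx": -0.1267, "ty": 0.0133}, {"tx": -0.1, "ty": 0.01}, {"tx": -0.04}, {}]' | python3 jog.py
echo '[{}, {}, {}, {}]' | python3 jog.py
python3 - <<'E'
from h import *
d=vision.get_image("wrist");o=ctrl.get_obs();e=o["ee_pos"];R=Ro.from_rotvec(o["orientation"]).as_matrix()
plan(554.5,-257,238,-2.4);print(proj(d,[554.5,-257,116]),"pin",proj(d,[557,-193.5,110]))
im=d["img"];hsv=cv2.cvtColor(im,cv2.COLOR_RGB2HSV);H,S,V=[hsv[...,i].astype(int) for i in range(3)]
u,v=proj(d,[554.5,-257,116]).astype(int)
for T in(45,60):
    r=rect(d,((V<T)*255).astype(np.uint8),(u-30,v-35,u+30,min(v+40,225)),116,"key");p=np.array(r[0]);print("key-TCP tool",R[:2,:2].T@(p-e[:2]))
rect(d,((H<14)&(S>120)&(V>40)).astype(np.uint8)*255,(u-100,100,u+100,270),80,"block")
cv2.imwrite("pics/w5.png",cv2.resize(im[90:290,200:460],None,fx=2.5,fy=2.5)[:,:,::-1])
E
```

```text
t: 8.97
ee_pos: [532.3, 56.6, 238.1]
orientation: [-2.264, -2.177, 0.0]
ft_force: [0.9, -0.3, 0.1]
width: 60.5
grasp_force: 0.0
t: 9.38
ee_pos: [549.0, -137.3, 238.1]
orientation: [-2.267, -2.174, 0.001]
ft_force: [1.1, 0.2, 0.1]
width: 60.2
grasp_force: 0.0
t: 9.8
ee_pos: [554.8, -256.1, 237.8]
orientation: [-2.271, -2.17, 0.001]
ft_force: [-0.3, 1.0, -0.6]
width: 59.9
grasp_force: 0.0
t: 10.13
ee_pos: [555.1, -252.2, 238.8]
orientation: [-2.265, -2.176, -0.0]
ft_force: [-0.1, -0.1, -0.2]
width: 60.1
grasp_force: 0.0
rv [ 0.    -0.     0.002] q6~ -0.4 shift now [-4.6 -0.5  0.9] after turn [-4.6 -0.5  0.9]
rv [ 0.    0.   -3.14] q6~ -3.55 shift now [-4.6 -0.5  0.9] after turn [4.6 0.5 0.9]
t 10.18 ee [ 555.1 -252.4  238.9] F [-0.1 -0.2 -0.1] w 59.9 q [-0.45  0.37  1.64  0.    1.12 -0.41]
[317.1 194. ] pin [317.  128.1]
key 85 c [ 558.7 -250.3] size [11.3 34.9] ang 0.1 px [321.1 187.3]
key-TCP tool [2.22683925 3.47701637]
key 125 c [ 558.6 -256.2] size [46.5 11.5] ang 89.5 px [321.3 193.8]
key-TCP tool [-3.59786245  3.62749432]
block 79 c [ 629.4 -323.7] size [ 9.6 23.8] ang 21.1 px [384.2 237.2]
```

View pics/w5.png

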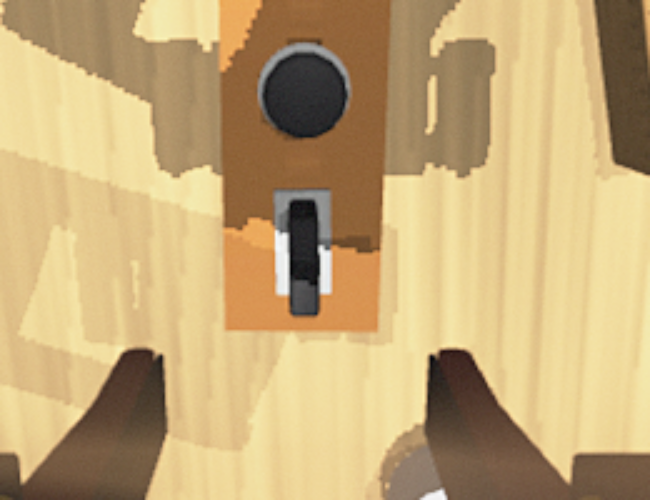

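The wrist view shows the key handle at crop u 288–320, v 200–315, with its top face ending at v≈216 in the full image. The collar is around it and the pin stands above. I measure the ends precisely.

```bash
python3 - <<'E'
from h import *
d=vision.get_image("wrist");o=ctrl.get_obs();e=o["ee_pos"];R=Ro.from_rotvec(o["orientation"]).as_matrix()
g=cv2.cvtColor(d["img"],cv2.COLOR_RGB2GRAY).astype(int)
print("col321",[(v,x) for v,x in zip(range(160,222),g[160:222,319:324].mean(1).astype(int))])
print("row collar v195",g[195,305:338],"v212",g[212,305:338]);print("col collar",[(v,int(x)) for v,x in zip(range(160,214),g[160:214,311:314].mean(1))])
def tool(u,v,z): return np.round(R[:2,:2].T@(ray(d,u,v,z)-e[:2]),1)
for v in(170,172,176,178,200,206,214,216): print(v,"z116",tool(321,v,116),"z76",tool(321,v,76))
E
```

```text
col321 [(160, np.int64(107)), (161, np.int64(105)), (162, np.int64(105)), (163, np.int64(109)), (164, np.int64(108)), (165, np.int64(90)), (166, np.int64(124)), (167, np.int64(149)), (168, np.int64(156)), (169, np.int64(106)), (170, np.int64(11)), (171, np.int64(19)), (172, np.int64(27)), (173, np.int64(26)), (174, np.int64(22)), (175, np.int64(23)), (176, np.int64(24)), (177, np.int64(30)), (178, np.int64(38)), (179, np.int64(40)), (180, np.int64(38)), (181, np.int64(41)), (182, np.int64(38)), (183, np.int64(40)), (184, np.int64(39)), (185, np.int64(39)), (186, np.int64(38)), (187, np.int64(39)), (188, np.int64(41)), (189, np.int64(39)), (190, np.int64(37)), (191, np.int64(37)), (192, np.int64(38)), (193, np.int64(40)), (194, np.int64(38)), (195, np.int64(40)), (196, np.int64(36)), (197, np.int64(26)), (198, np.int64(29)), (199, np.int64(30)), (200, np.int64(26)), (201, np.int64(21)), (202, np.int64(66)), (203, np.int64(81)), (204, np.int64(80)), (205, np.int64(80)), (206, np.int64(78)), (207, np.int64(80)), (208, np.int64(78)), (209, np.int64(77)), (210, np.int64(75)), (211, np.int
[... 780 characters left out ...]
181, 106), (182, 120), (183, 230), (184, 246), (185, 241), (186, 240), (187, 240), (188, 240), (189, 239), (190, 238), (191, 239), (192, 238), (193, 237), (194, 236), (195, 236), (196, 237), (197, 236), (198, 236), (199, 236), (200, 236), (201, 235), (202, 233), (203, 232), (204, 234), (205, 235), (206, 238), (207, 216), (208, 165), (209, 159), (210, 163), (211, 162), (212, 162), (213, 163)]
170 z116 [19.5  3.4] z76 [11.7  3.8]
172 z116 [17.5  3.4] z76 [9.5 3.8]
176 z116 [13.6  3.4] z76 [4.9 3.8]
178 z116 [11.6  3.4] z76 [2.7 3.8]
200 z116 [-10.9   3.5] z76 [-22.8   3.9]
206 z116 [-17.2   3.5] z76 [-30.    3.9]
214 z116 [-25.7   3.5] z76 [-39.6   4. ]
216 z116 [-27.8   3.5] z76 [-42.1   4. ]
```

The handle's top sits at z 126 (the collar rests on the block), so redone at that height the key is at tool (-4.9, +3.5). That gives y = -257.3, matching the top view. Descending.

The rows are not in the units I measure in: shifts go in shares of 0.3 m and turns go in shares of pi/2 rad. I convert before sending: 35 mm / 300 = 0.1167, -4.9 mm / 300 = -0.0163.

```bash

echo '[{"tx": -0.0163, "ty": 0.0117, "tz": 0.0667}, {"tz": 0.1167}, {"tz": 0.1167}, {"tz": 0.0833}, {"tz": 0.05}]' | python3 jog.py 50
echo '[{"tz": 0.0267}, {"tz": 0.02}, {}, {}, {}]' | python3 jog.py
echo '[{"tz": 0.0133}, {"tz": 0.0067}, {}, {}, {}]' | python3 jog.py
python3 - <<'E'
from h import *
plan(558.5,-257.3,87,-2.4)
E
```

```text
t: 10.65
ee_pos: [556.7, -257.4, 105.6]
orientation: [-2.264, -2.172, 0.002]
ft_force: [0.7, -0.0, -0.8]
width: 50.2
grasp_force: 0.0
t: 11.07
ee_pos: [559.1, -259.1, 96.0]
orientation: [2.266, 2.173, 0.001]
ft_force: [0.6, 0.6, -0.2]
width: 50.0
grasp_force: 0.0
t: 11.48
ee_pos: [558.3, -258.8, 88.8]
orientation: [2.267, 2.174, 0.0]
ft_force: [-0.1, -0.6, -0.4]
width: 49.9
grasp_force: 0.0
rv [ 0.  0. -0.] q6~ -0.41 shift now [1.5 0.2 1.8] after turn [1.5 0.2 1.8]
rv [ 0.    -0.     3.141] q6~ 2.73 shift now [1.5 0.2 1.8] after turn [-1.5 -0.2  1.8]
t 11.48 ee [ 558.3 -258.8   88.8] F [-0.1 -0.6 -0.4] w 49.9 q [-0.45  0.57  1.73 -0.    0.85 -0.41]
```

To row units: 1.5 mm / 300 = 0.005, 1.4 mm / 300 = 0.0047.

```bash

echo '[{"tx": 0.0047, "ty": 0.0007, "tz": 0.005}, {}, {}, {}, {}]' | python3 jog.py 0
echo '[{}, {}, {}, {}]' | python3 jog.py 0
echo '[{"tz": -0.0167}, {"tz": -0.05}, {"tz": -0.0667}, {"tz": -0.0833}, {"tz": -0.0833}]' | python3 jog.py
echo '[{"tz": -0.0833}, {"tz": -0.0667}, {"tz": -0.0333}, {}, {}]' | python3 jog.py
python3 - <<'E'
from h import *
plan(524.2,124.7,240,15.4)
E
```

```text
t: 11.9
ee_pos: [558.5, -257.4, 87.2]
orientation: [2.268, 2.174, -0.0]
ft_force: [-0.0, 0.1, -0.5]
width: 20.2
grasp_force: 0.0
t: 12.23
ee_pos: [558.4, -257.4, 87.2]
orientation: [-2.268, -2.174, 0.0]
ft_force: [0.7, 0.5, 0.1]
width: 12.1
grasp_force: 30.0
t: 12.65
ee_pos: [557.9, -257.2, 177.7]
orientation: [-2.267, -2.173, 0.001]
ft_force: [0.4, -1.3, -1.2]
width: 11.5
grasp_force: 30.0
t: 13.07
ee_pos: [558.3, -257.2, 231.9]
orientation: [2.268, 2.174, 0.0]
ft_force: [0.2, -0.8, -2.4]
width: 11.9
grasp_force: 30.0
rv [ 0.     0.    -0.311] q6~ -0.72 shift now [380.2 -50.1  -8.1] after turn [377.3  68.6  -8.1]
rv [ 0.    -0.     2.831] q6~ 2.42 shift now [380.2 -50.1  -8.1] after turn [-377.3  -68.6   -8.1]
t 13.07 ee [ 558.3 -257.2  231.9] F [ 0.2 -0.8 -2.4] w 11.9 q [-0.45  0.39  1.64  0.    1.12 -0.41]
```

Key held and lifted clear. Carrying it over to the slot.

To row units: 38 mm / 300 = 0.1267, 36 mm / 300 = 0.12.

```bash

echo '[{"tx": 0.0333, "ty": -0.0067, "tz": -0.0133}, {"tx": 0.0833, "ty": -0.01, "tz": -0.0133}, {"tx": 0.12, "ty": -0.0167}, {"tx": 0.1267, "ty": -0.0167}, {"tx": 0.1267, "ty": -0.0167}]' | python3 jog.py
echo '[{"tx": 0.1267, "ty": -0.0167}, {"tx": 0.1267, "ty": -0.0167}, {"tx": 0.1267, "ty": -0.0167}, {"tx": 0.1267, "ty": -0.0167}, {"tx": 0.12, "ty": -0.0167}]' | python3 jog.py
echo '[{"tx": 0.0833, "ty": -0.0133}, {"tx": 0.05, "ty": -0.0033}, {"tx": 0.0167, "az": -0.0637}, {"az": -0.07}, {"az": -0.0637}]' | python3 jog.py
echo '[{}, {}, {}, {}]' | python3 jog.py
python3 - <<'E'
from h import *
plan(523.75,124.7,205,15.4)
E
```

```text
t: 13.48
ee_pos: [543.1, -107.7, 238.6]
orientation: [-2.267, -2.171, 0.002]
ft_force: [0.9, -0.2, -1.5]
width: 11.5
grasp_force: 30.0
t: 13.9
ee_pos: [525.7, 81.5, 238.8]
orientation: [-2.266, -2.173, 0.003]
ft_force: [1.3, -1.3, -1.7]
width: 11.7
grasp_force: 30.0
t: 14.32
ee_pos: [522.9, 125.5, 238.6]
orientation: [-1.895, -2.503, 0.004]
ft_force: [-0.3, 0.3, -1.3]
width: 11.7
grasp_force: 30.0
t: 14.65
ee_pos: [524.1, 124.4, 239.7]
orientation: [-1.907, -2.496, 0.001]
ft_force: [-0.3, 0.3, -1.1]
width: 12.0
grasp_force: 30.0
rv [-0.001 -0.    -0.003] q6~ -0.06 shift now [ 0.4 -0.2 34.7] after turn [ 0.4 -0.3 34.7]
rv [-0.000e+00  1.000e-03  3.139e+00] q6~ 3.08 shift now [ 0.4 -0.2 34.7] after turn [-0.4  0.3 34.7]
t 14.65 ee [524.1 124.4 239.7] F [-0.3  0.3 -1.1] w 12.0 q [ 0.21  0.27  1.8   0.    1.08 -0.06]
```

To row units: 14 mm / 300 = 0.0467, 12 mm / 300 = 0.04, -0.003 rad / 1.5708 = -0.0019.

```bash

echo '[{"tx": 0.001, "ty": -0.0007, "tz": 0.04, "az": -0.0019}, {"tz": 0.0467}, {"tz": 0.0267}, {}, {}]' | python3 jog.py
echo '[{}, {}, {}, {}]' | python3 jog.py
python3 - <<'E'
from h import *
plan(523.75,124.7,197,15.4)
d=vision.get_image("side");s=d
print(proj(d,[523.75,124.7,120]))
E
```

```text
t: 15.07
ee_pos: [524.0, 124.5, 205.9]
orientation: [-1.902, -2.5, 0.001]
ft_force: [-0.3, -0.2, -1.9]
width: 11.8
grasp_force: 30.0
t: 15.4
ee_pos: [524.5, 124.7, 206.7]
orientation: [1.901, 2.501, 0.001]
ft_force: [0.2, 0.4, -1.4]
width: 11.7
grasp_force: 30.0
rv [0.001 0.    0.002] q6~ -0.06 shift now [ 0.2 -0.7  9.7] after turn [ 0.2 -0.7  9.7]
rv [-0.000e+00  1.000e-03 -3.139e+00] q6~ -3.2 shift now [ 0.2 -0.7  9.7] after turn [-0.2  0.7  9.7]
t 15.4 ee [524.5 124.7 206.7] F [ 0.2  0.4 -1.4] w 11.7 q [ 0.21  0.31  1.83  0.    1.01 -0.06]
[285.3 187. ]
```

Correct 0.7 mm, then lower gently into the slot (the slot top is at ee ≈ 197, the plunger at ≈ 172).

To row units: 3 mm / 300 = 0.01, -0.7 mm / 300 = -0.0023.

```bash

echo '[{"tx": 0.0007, "ty": -0.0023, "tz": 0.01}, {"tz": 0.01}, {}, {}, {}]' | python3 jog.py
echo '[{"tz": 0.0067}, {"tz": 0.0067}, {"tz": 0.0067}, {}, {}]' | python3 jog.py
echo '[{"tz": 0.0067}, {"tz": 0.0067}, {}, {}]' | python3 jog.py
python3 -c "
from h import *
plan(523.75,124.7,180,15.4)"
```

```text
t: 15.87
ee_pos: [523.4, 124.6, 200.1]
orientation: [-1.901, -2.501, 0.0]
ft_force: [-0.1, 0.8, -1.6]
width: 12.1
grasp_force: 30.0
t: 16.28
ee_pos: [523.3, 124.6, 194.0]
orientation: [-1.901, -2.501, 0.001]
ft_force: [-0.0, 0.3, -1.6]
width: 11.7
grasp_force: 30.0
t: 16.62
ee_pos: [523.4, 124.6, 190.0]
orientation: [-1.901, -2.501, 0.0]
ft_force: [-0.2, 0.0, -2.3]
width: 11.7
grasp_force: 30.0
rv [-0.    -0.     0.002] q6~ -0.06 shift now [-0.   0.4 10. ] after turn [-0.   0.4 10. ]
rv [ 0.000e+00 -1.000e-03 -3.139e+00] q6~ -3.2 shift now [-0.   0.4 10. ] after turn [ 0.  -0.4 10. ]
t 16.62 ee [523.4 124.6 190. ] F [-0.2  0.  -2.3] w 11.7 q [ 0.21  0.33  1.84 -0.    0.97 -0.06]
```

It is inside the slot by about 7 mm with no contact force. Continuing down to the plunger.

To row units: 3 mm / 300 = 0.01, 0.3 mm / 300 = 0.001.

```bash

echo '[{"ty": 0.001, "tz": 0.01}, {"tz": 0.01}, {"tz": 0.01}, {"tz": 0.01}, {}]' | python3 jog.py
echo '[{"tz": 0.0067}, {"tz": 0.0067}, {}, {}]' | python3 jog.py
echo '[{"tz": 0.0067}, {"tz": 0.0067}, {"tz": 0.0067}, {}]' | python3 jog.py
```

```text
t: 17.03
ee_pos: [523.3, 124.6, 177.4]
orientation: [-1.901, -2.501, 0.002]
ft_force: [-0.9, -0.1, -2.0]
width: 11.8
grasp_force: 30.0
t: 17.37
ee_pos: [523.7, 124.7, 174.1]
orientation: [-1.901, -2.501, 0.0]
ft_force: [-1.2, -0.6, -1.8]
width: 11.8
grasp_force: 30.0
t: 17.7
ee_pos: [524.1, 124.8, 168.3]
orientation: [1.901, 2.501, 0.001]
ft_force: [-0.2, 0.1, 2.1]
width: 11.6
grasp_force: 30.0
```

To row units: 2 mm / 300 = 0.0067.

```bash

echo '[{"tz": 0.0067}, {"tz": 0.0067}, {"tz": 0.0067}, {}, {}]' | python3 jog.py
echo '[{"tz": 0.0067}, {"tz": 0.0067}, {}, {}]' | python3 jog.py
echo '[{"tz": 0.0067}, {}, {}]' | python3 jog.py
```

```text
t: 18.12
ee_pos: [524.1, 124.8, 162.4]
orientation: [1.901, 2.501, 0.001]
ft_force: [-0.3, -0.1, 6.4]
width: 11.9
grasp_force: 30.0
t: 18.45
ee_pos: [524.2, 124.8, 158.5]
orientation: [1.901, 2.501, 0.001]
ft_force: [-0.9, -0.3, 7.1]
width: 12.1
grasp_force: 30.0
t: 18.7
ee_pos: [524.2, 124.8, 156.7]
orientation: [1.901, 2.501, 0.001]
ft_force: [-0.5, 0.2, 8.7]
width: 12.2
grasp_force: 30.0
```

Net force is about 10.4 N, so the plunger is about 15–16 mm down. I hold for a moment, confirm it is steady and the shutter is still open, then hand in.

```bash

echo '[{}, {}, {}, {}, {}]' | python3 jog.py
python3 - <<'E'
from h import *
d=vision.get_image("wrist");print("tab pred",proj(d,[612.5,149.5,151]))
hsv=cv2.cvtColor(d["img"],cv2.COLOR_RGB2HSV);H,S,V=[hsv[...,i].astype(int) for i in range(3)]
rect(d,((H>12)&(H<35)&(S>120)).astype(np.uint8)*255,(335,130,470,300),124,"brass (open centre was 591,143)")
o=ctrl.get_obs();print(o["ee_pos"],o["ft_force"],o["width"],o["grasp_force"])
workorder.close_job()
E
```

```text
t: 19.12
ee_pos: [524.2, 124.8, 156.7]
orientation: [1.901, 2.501, 0.001]
ft_force: [-1.4, 0.0, 7.1]
width: 12.1
grasp_force: 30.0
tab pred [464.5 236.2]
brass (open centre was 591,143) 368 c [591.3 142.9] size [70. 58.] ang 15.5 px [414.6 217.7]
[524.16957001 124.79835349 156.70242176] [-0.37331759 -0.15970506  7.55385163] 11.919788908467604 29.990360140800476
the job is handed in; nothing more can be done
```

I handed in the job at about 19 s with the shutter at its open stop and the key, still gripped at 30 N, through the slot holding the plunger about 15 of 18 mm down (from arm height and wrist force); the pin and bystanders were not touched.

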